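# Find the size of a fry-grader spacer key on the step-slot gauge

## Robot

A 6-joint arm with a two-finger parallel gripper is mounted at the origin on a cart in front of the work surface, level with it; the furniture and walls round the work are solid. World frame = base frame: x ahead of the robot, y to its left, z up, the work surface at z = 0. Lengths are in m, angles in rad, forces in N, time in s.
With the tool pointing down it reaches from about 0.375 to 0.9 m from the base axis. Payload 3.1 kg.
Tool frame: the origin (TCP) lies midway between the tips of the shut fingers; the grasp point (between the pads) lies 19 mm behind it; z points along the fingers, y is the line along which they close (so a half turn about z gives the same grasp; the last joint's range is limited). The gripper opens to 87 mm and grips with 3 to 60 N. Pads are 19 mm wide; open, the fingers measure 117 mm over their backs; the gripper's body (75 mm by 190 mm) begins 51 mm behind the grasp point.
Start: joints at [0.931, 0.527, 1.433, -0, 1.181, -0.178], TCP at [0.278, 0.56, 0.196] pointing down, gripper open.
Joint ranges: [-3.08, 3.08], [-0.75, 2.2], [0.22, 2.44], [-1.43, 4.57], [0, 2.65], [-2.85, 2.85]. Speed limits (rad/s): [2.79, 2.79, 3.14, 3.14, 3.14, 3.14].

## Interface

Orientations are given as a unit quaternion [x, y, z, w].
In Python, from rig import status, imaging, order gives the robot as it stands.
- The arm moves only by the tool arm_command, never from a script. Its argument "deltas" is one flat list of numbers, 5 for each row, row after row: the opening, from -1 (shut) to 1 (fully open), so that 0 is half open, then the shift along the tool's x, y, z in m, then the turn about the tool's z in rad. In form: [gripper, tx, ty, tz, roll, gripper, tx, ty, tz, roll, ...]. A call has 1 to 12 rows; each row shifts and turns the commanded pose from where the row before left it, along the tool's axes as they then stand; what a row does not reach is not made up. A row lasts 1/8 s, in which the tool goes at most 62.5 mm and 10.7 degrees, less where a joint would pass 70% of its speed; a pose out of reach is approached as far as the arm can. A call with a gripper value outside its range is refused whole. The fingers move at their own pace and stop on an object; "newtons" is the grip in N (left out, the last holds). Time passes only in rows, so rows that do not move let the fingers close. It gives the time, the measured TCP pose, the force, the opening and the grip force at its end, in the units of the state.
- status.get_obs(): the state, without advancing time (a new reading comes with each control period).
- imaging.camera(name): name is "scene" or "top"; returns (picture, depth): 384x512x3 uint8, red, green, blue; 384x512 float32, m along the optical axis (not along the pixel's ray), 0 where there is no reading.
- imaging.camera_params(name): a dict with "intrinsics" (3x3 intrinsics, pixels), "k1" (the pictures are not rectified: a ray, as slopes to the right and down, at radius r is drawn at 1 + k1 r^2 times it, then the intrinsics apply), "camera_from_world" (4x4, takes a point from world to camera coordinates). Camera axes: x right, y up, looking along -z (the intrinsics and any distortion apply to the point x, -y, -z); pixel columns grow to the right and rows downward; lengths in m; the calibration is good to about 2 mm. A picture is of the moment at which its call begins. camera_params takes no time and is no camera call.
- order.hand_in(): hands the job in; it is judged then, once.
The state is a dict: "time": time; "q": joint angles; "joint_velocities": joint speeds; "joint_torque": joint torques, N m; "position": TCP position; "tool_rot": TCP orientation; "ft_force": force on the tool from outside, world axes, zero at the start; "moment": the same for the moment, N m; "grip_width": finger opening in m; "grip_force": force on a finger pad.
Only numpy, scipy, OpenCV 4.12 (cv2) and the standard library are available. Lean on these libraries where they do the work, as an engineer would, in place of code of your own. Each camera call takes 0.05 s, during which the arm holds its last target. There are 200 camera calls.

## Task

The size mark has worn off the spacer key standing on the blue spot of the tray. Offer its blade to the gauge, the narrowest slot first and then one slot after the other towards the wide end, pressing only gently so that you feel whether it is refused, and leave it standing fully home in the first slot that takes it, without trying any wider one. Leave the two spare keys and everything else where they stand.

Things in the scene. Friction and masses are not known exactly. Their poses are not given: they have to be found in the camera images.
- gauge: Aluminium gauge block, 60 (x) x 157.5 (y) mm, top 38 mm above the table, on a fixed soft rubber mount: pressed, it sinks 1 mm per 4 N, at most 6 mm. Origin: at table level under its centre, z up. Six slots side by side, each along x, open at the top and both ends, floor 13 mm above the origin, square-edged walls 12 mm thick. Slot widths along y, from the -y end: 6, 8.5, 11, 13.5, 16, 18.5 mm.
- narrow_slot (a point): Middle of the mouth (38 mm above the table) of the narrowest slot, at the -y end of the gauge. The six slots' centre lines lie at gauge y = -63.75, -44.50, -22.75, 1.50, 28.25, 57.50 mm. No key fits the first two slots; every key fits the last.
- wide_slot (a point): Middle of the mouth (38 mm above the table) of the widest slot, at the +y end of the gauge.
- tray: Fixed low white tray, 215 (x) x 84 (y) mm, floor 6 mm above the table, rims along the long sides 10 mm high. Origin: centre of its underside, z up. Three square spots in a row along x: blue at x = 0, grey at x = -70 and +70 mm. One key stands near the middle of each.
- key_a: Spacer key, upright on the tray, 80 g; which key is on the blue spot changes. Orange blade 34 (x) x 31 mm high; thickness along y not told, 9.5 to 15.5 mm, about 1 mm less than one slot and over 1 mm more than the next narrower. Black head to grip, 28 (x) x 18 (y) mm, from 30 to 68 mm above the foot, centred on the blade. Origin: centre of the foot (blade's lower face), z up to the head.
- key_b: Another spacer key, like key_a (same head, same 34 x 31 mm blade, same origin and axes) but of another blade thickness.
- key_c: Another spacer key, like key_a (same head, same 34 x 31 mm blade, same origin and axes) but of another blade thickness.
- petri_dish: Clear round dish with dark fish eggs, 58 mm across, 12 mm high, loose bystander; origin at the centre of its underside.
- stopper: Brown rubber stopper, 22 mm across, 20 mm high, loose bystander; origin at the centre of its underside.
- marker_pen: White marker pen with black cap, 135 mm long, 17 mm thick, lying, loose bystander; origin at its underside's centre.
- tally_counter: Grey hand tally counter with a ring, 43 x 64 mm, 22 mm high, loose bystander; origin at its underside's centre.
Not all that is in view belongs to the job. Leave any yellow look-alike of the key_a alone.

How it is judged:
On the way, in this order (a step that is already met when the one before it is completed fails the run):
1. the key from the blue spot has been offered to the narrowest slot: its foot pressed lightly on the mouth (((x of key_a in the frame of gauge between -0.025 and 0.025 m and y of key_a in the frame of gauge between -0.06975 and -0.05775 m and z of key_a in the frame of gauge between 0.034 and 0.041 m and contact force between key_a and gauge above 1 N) or (x of key_b in the frame of gauge between -0.025 and 0.025 m and y of key_b in the frame of gauge between -0.06975 and -0.05775 m and z of key_b in the frame of gauge between 0.034 and 0.041 m and contact force between key_b and gauge above 1 N) or (x of key_c in the frame of gauge between -0.025 and 0.025 m and y of key_c in the frame of gauge between -0.06975 and -0.05775 m and z of key_c in the frame of gauge between 0.034 and 0.041 m and contact force between key_c and gauge above 1 N))), for 0.05 s.
2. working along the gauge, the key has been offered to, and refused by, the slot just narrower than the one that will take it (((x of key_a in the frame of gauge between -0.025 and 0.025 m and y of key_a in the frame of gauge between -0.0505 and -0.0385 m and z of key_a in the frame of gauge between 0.034 and 0.041 m and contact force between key_a and gauge above 1 N) or (x of key_b in the frame of gauge between -0.025 and 0.025 m and y of key_b in the frame of gauge between -0.02875 and -0.01675 m and z of key_b in the frame of gauge between 0.034 and 0.041 m and contact force between key_b and gauge above 1 N) or (x of key_c in the frame of gauge between -0.025 and 0.025 m and y of key_c in the frame of gauge between -0.0045 and 0.0075 m and z of key_c in the frame of gauge between 0.034 and 0.041 m and contact force between key_c and gauge above 1 N))), for 0.05 s.
At the end, for the whole second after the job is handed in: The key from the blue spot stands upright (within 0.1 rad), released and at rest, in the narrowest slot that takes it: foot within 2.5 mm of the slot floor, within 3 mm of the slot's centre line and within 20 mm of the middle of its length; the two spare keys stand within 20 mm of their starts (((x of key_a in the frame of gauge between -0.02 and 0.02 m and y of key_a in the frame of gauge between -0.02575 and -0.01975 m and z of key_a in the frame of gauge between 0.01 and 0.0155 m and angle between key_a's own z axis and vertical below 0.1 rad and linear speed of key_a below 0.01 m/s and distance of each of key_b, key_c from where it was at the start of the episode below 0.02 m and angle between each of key_b, key_c's own z axis and vertical below 0.15 rad and horizontal distance between each of key_b, key_c and tray above 0.045 m) or (x of key_b in the frame of gauge between -0.02 and 0.02 m and y of key_b in the frame of gauge between -0.0015 and 0.0045 m and z of key_b in the frame of gauge between 0.01 and 0.0155 m and angle between key_b's own z axis and vertical below 0.1 rad and linear speed of key_b below 0.01 m/s and distance of each of key_a, key_c from where it was at the start of the episode below 0.02 m and angle between each of key_a, key_c's own z axis and vertical below 0.15 rad and horizontal distance between each of key_a, key_c and tray above 0.045 m) or (x of key_c in the frame of gauge between -0.02 and 0.02 m and y of key_c in the frame of gauge between 0.02525 and 0.03125 m and z of key_c in the frame of gauge between 0.01 and 0.0155 m and angle between key_c's own z axis and vertical below 0.1 rad and linear speed of key_c below 0.01 m/s and distance of each of key_a, key_b from where it was at the start of the episode below 0.02 m and angle between each of key_a, key_b's own z axis and vertical below 0.15 rad and horizontal distance between each of key_a, key_b and tray above 0.045 m))); the robot touches nothing.
It fails at once if a key is put into a slot wider than the first that takes it ((x of key_a in the frame of gauge between -0.04 and 0.04 m and y of key_a in the frame of gauge between -0.01125 and 0.077 m and z of key_a in the frame of gauge between -0.01 and 0.032 m) or (x of key_b in the frame of gauge between -0.04 and 0.04 m and y of key_b in the frame of gauge between 0.01425 and 0.077 m and z of key_b in the frame of gauge between -0.01 and 0.032 m) or (x of key_c in the frame of gauge between -0.04 and 0.04 m and y of key_c in the frame of gauge between 0.04225 and 0.077 m and z of key_c in the frame of gauge between -0.01 and 0.032 m)).
It fails at once if a key is pressed on the gauge with more than 25 N (contact force between any of key_a, key_b, key_c and gauge above 25 N).
It fails at once if the robot itself pushes on the gauge with more than 20 N (contact force between any of the fingers, the arm and gauge above 20 N).
It fails at once if a bystander is pushed more than 20 mm (distance of any of petri_dish, stopper, marker_pen, tally_counter from where it was at the start of the episode above 0.02 m).
It fails at once if a second key is moved (distance of each of key_a, key_b from where it was at the start of the episode above 0.02 m or distance of each of key_a, key_c from where it was at the start of the episode above 0.02 m or distance of each of key_b, key_c from where it was at the start of the episode above 0.02 m).
It also fails if it takes over 58 s, if anything falls off the work surface, if the arm or the gripper's body presses on something with over 40 N, if the wrist force passes 120 N, or if a joint passes its speed limit or range.

## Working session

There is one attempt and no reset: what is moved stays moved. The work goes in short steps, Python scripts to look and compute and a tool call to move; the robot and the scene stay as the last step left them, time stands still between calls to the robot, and variables do not carry over. Pictures are saved under pics/ and viewed, at most 10 in all, crops included, and the job is handed in when it is done.

Besides the shell and the picture viewer there is one more tool, called after "Request:" in YAML: its name, and indented under it one key for each argument. arm_command: Moves the arm, as the interface text tells. Its arguments: {"type":"object","properties":{"deltas":{"type":"array"},"newtons":{"type":"number"}},"required":["deltas"]}

```bash
ls; mkdir -p pics
python3 - <<'E'
from rig import status, imaging
import cv2,numpy as np
for n in("top","scene"):
    im,d=imaging.camera(n); np.savez(f"pics/{n}0.npz",im=im,d=d)
    cv2.imwrite(f"pics/{n}0.png",cv2.resize(im[...,::-1],(768,576),interpolation=cv2.INTER_CUBIC))
    p=imaging.camera_params(n);print(n,{k:np.round(v,4).tolist() for k,v in p.items()})
print(status.get_obs())
E
```

```text
pics
top {'intrinsics': [[347.3594, 0.0, 255.6097], [0.0, 347.3594, 191.305], [0.0, 0.0, 1.0]], 'k1': -0.0463, 'camera_from_world': [[-0.0132, -0.9999, -0.0106, -0.0321], [0.9935, -0.0143, 0.1128, -0.5658], [-0.1129, -0.009, 0.9936, -0.876], [0.0, 0.0, 0.0, 1.0]]}
scene {'intrinsics': [[416.023, 0.0, 258.1066], [0.0, 416.023, 196.4995], [0.0, 0.0, 1.0]], 'k1': -0.0345, 'camera_from_world': [[0.5414, -0.8407, -0.0021, -0.3354], [0.6116, 0.3922, 0.6871, -0.3681], [-0.5769, -0.3733, 0.7266, -0.8028], [0.0, 0.0, 0.0, 1.0]]}
{'time': 0.1, 'q': array([ 9.31503118e-01,  5.28435313e-01,  1.43382141e+00, -1.53213530e-05,
        1.18137032e+00, -1.78480813e-01]), 'joint_velocities': array([-0.00033237, -0.00317161, -0.00377607,  0.0007783 , -0.00220919,
       -0.00055564]), 'joint_torque': array([-4.18750278e-04, -4.40983558e+01, -1.77150053e+01,  6.34846115e-02,
        5.33974066e-02, -4.71432259e-05]), 'position': array([0.27744478, 0.55922521, 0.19511635]), 'tool_rot': array([ 2.28370049e-01,  9.73573873e-01, -9.36155188e-04, -3.97923507e-04]), 'ft_force': array([-0.34447595,  0.92838557, -0.63838518]), 'moment': array([-0.00349202,  0.04616596,  0.01434092]), 'grip_force': 0.0, 'grip_width': 0.08665595815905587}
```

View pics/top0.png

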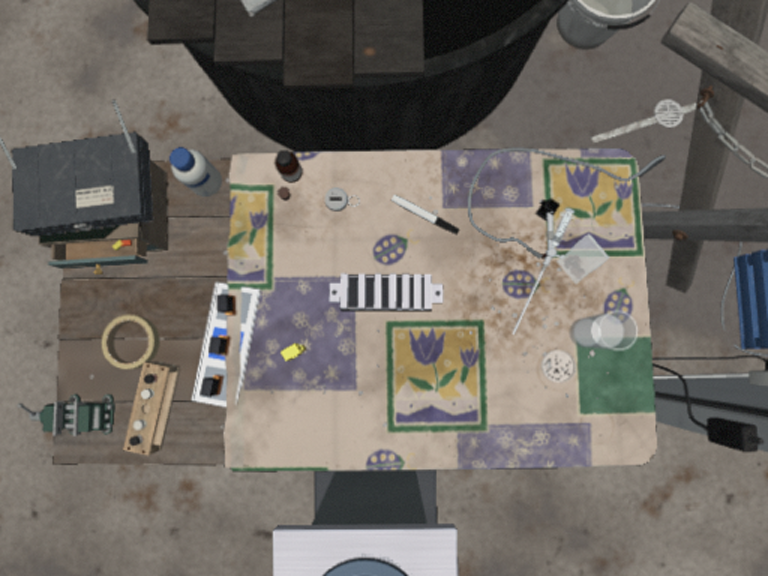

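View pics/scene0.png

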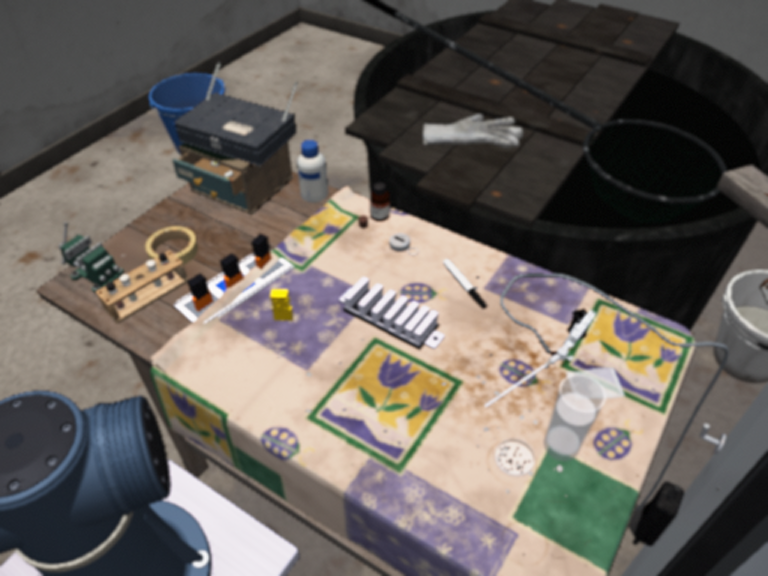

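Top view (zoomed 1.5x): the tray is at left with three orange/black keys at about (226,303), (219,345) and (211,385). The gauge is at (388,292) and the yellow look-alike at (291,352). I'll enlarge the tray and gauge in both views.

Run:
```python
import cv2,numpy as np
t=np.load("pics/top0.npz")["im"][...,::-1]; s=np.load("pics/scene0.npz")["im"][...,::-1]
def c(im,x,y,w,h): return cv2.resize(im[y:y+h,x:x+w],(400,300),interpolation=cv2.INTER_CUBIC)
m=np.vstack([np.hstack([c(t,115,185,120,90),c(t,215,165,84,63)]),np.hstack([c(s,110,145,100,75),c(s,215,175,92,69)])])
cv2.imwrite("pics/crop1.png",m)
```

```text
(no output)
```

View pics/crop1.png

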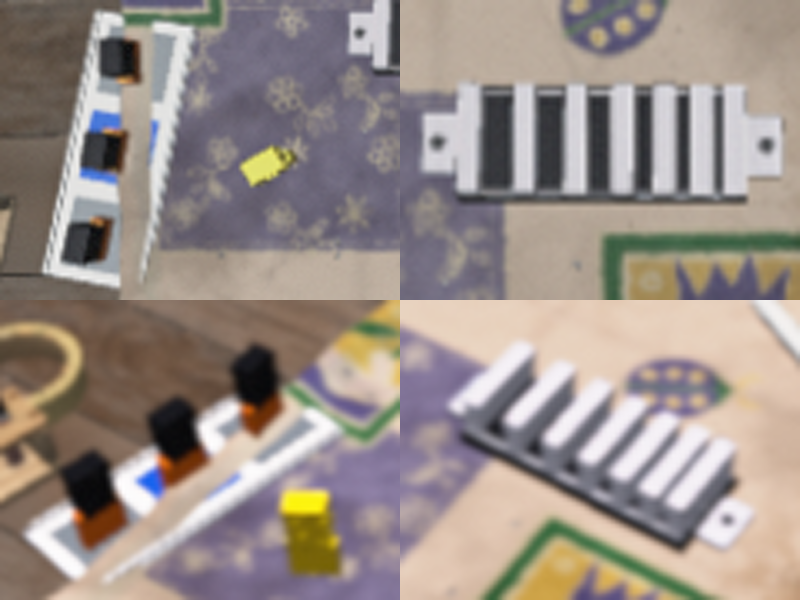

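```bash
cat > h.py <<'E'
import cv2,numpy as np
from rig import status, imaging
def rays(n,uv):
    p=imaging.camera_params(n);K=p["intrinsics"];uv=np.asarray(uv,float).reshape(-1,2)
    d=np.c_[(uv[:,0]-K[0,2])/K[0,0],(uv[:,1]-K[1,2])/K[1,1]]; s=d.copy()
    for _ in range(20): s=d/(1+p["k1"]*(s**2).sum(1,keepdims=True))
    T=p["camera_from_world"];R=T[:3,:3]
    return -R.T@T[:3,3], np.c_[s[:,0],-s[:,1],-np.ones(len(s))]@R   # origin, dirs with unit depth
def plane(n,uv,z):
    o,d=rays(n,uv); return o+d*((z-o[2])/d[:,2])[:,None]
def cloud(n,d):
    v,u=np.mgrid[:d.shape[0],:d.shape[1]]
    o,r=rays(n,np.c_[u.ravel(),v.ravel()]); P=o+r*d.ravel()[:,None]; P[d.ravel()==0]=np.nan
    return P.reshape(*d.shape,3)
E
python3 - <<'E'
from h import *
np.set_printoptions(precision=4,suppress=True)
w=[6,8.5,11,13.5,16,18.5];y=-78.75;bars=[]
for s in w+[0]: bars.append(y+6);y+=12+s
bars=np.array(bars)/1000
for n,(x,y,ww,hh) in dict(top=(222,180,76,30),scene=(222,175,92,60)).items():
    f=np.load(f"pics/{n}0.npz");im=f["im"];P=cloud(n,f["d"])
    hsv=cv2.cvtColor(im,cv2.COLOR_RGB2HSV)[y:y+hh,x:x+ww]
    m=((hsv[...,2]>185)&(hsv[...,1]<35)).astype(np.uint8)
    k,l,st,ce=cv2.connectedComponentsWithStats(m,connectivity=4)
    for i in range(1,k):
        if st[i,4]<25: continue
        q=plane(n,ce[i]+[x,y],0.038)[0]; print(n,st[i].tolist(),q, "zdepth",np.nanmedian(P[y:y+hh,x:x+ww][l==i][:,2]))
print(bars)
for n in("top","scene"):
    f=np.load(f"pics/{n}0.npz");im=f["im"];P=cloud(n,f["d"])
    g=(im.max(2)<70)&(P[...,2]>.069)&(P[...,2]<.08)&(P[...,1]>.2)&(P[...,1]<.5)&(P[...,0]>.1)&(P[...,0]<.7)
    k,l,st,ce=cv2.connectedComponentsWithStats(g.astype(np.uint8))
    for i in range(1,k):
        if st[i,4]<8: continue
        q=P[l==i]; print(n,"key",st[i].tolist(),plane(n,ce[i],.074)[0],q.mean(0),cv2.minAreaRect((q[:,:2]*1000).astype(np.float32)))
E
```

```text
top [0, 1, 10, 24, 149] [0.5616 0.0337 0.038 ] zdepth 0.03644073330224007
top [17, 2, 4, 23, 92] [ 0.5607 -0.0007  0.038 ] zdepth 0.03750367907009422
top [54, 2, 5, 24, 103] [ 0.5582 -0.0971  0.038 ] zdepth 0.03775536753219999
top [61, 2, 12, 24, 197] [ 0.5555 -0.1224  0.038 ] zdepth 0.035635978051617334
top [28, 3, 4, 22, 88] [ 0.559  -0.0293  0.038 ] zdepth 0.037520772033535266
top [37, 3, 5, 22, 86] [ 0.5598 -0.055   0.038 ] zdepth 0.03813875588357718
top [46, 3, 5, 22, 74] [ 0.5584 -0.0771  0.038 ] zdepth 0.037347435170200116
scene [73, 0, 19, 18, 115] [ 0.6896 -0.1074  0.038 ] zdepth 0.013533985924443437
scene [4, 9, 20, 17, 120] [0.5585 0.0317 0.038 ] zdepth 0.03576732802914895
scene [17, 13, 17, 16, 97] [ 0.564 -0.001  0.038] zdepth 0.03676137540844504
scene [26, 18, 16, 16, 94] [ 0.5624 -0.0289  0.038 ] zdepth 0.03680185167117095
scene [34, 22, 16, 16, 94] [ 0.5619 -0.0544  0.038 ] zdepth 0.03739767941367694
scene [41, 25, 18, 17, 100] [ 0.562  -0.0775  0.038 ] zdepth 0.036706344004791114
scene [48, 28, 23, 20, 212] [ 0.5611 -0.107   0.038 ] zdepth 0.037014688846727206
scene 
[... 1734 characters left out ...]
120, 116, 9, 5, 15] [0.6052 0.4809 0.074 ] [0.606  0.4821 0.073 ] ((606.0615844726562, 483.8760986328125), (3.5078256130218506, 31.14162254333496), 4.418384075164795)
scene key [168, 156, 10, 8, 50] [0.5386 0.2279 0.074 ] [0.5392 0.2286 0.0732] ((540.33984375, 229.91046142578125), (26.57900619506836, 18.542827606201172), 2.707974910736084)
scene key [147, 169, 12, 9, 60] [0.4687 0.2382 0.074 ] [0.4694 0.2391 0.0729] ((469.2966613769531, 239.802978515625), (19.29813003540039, 28.643030166625977), 80.41322326660156)
scene key [125, 183, 12, 9, 61] [0.3996 0.2513 0.074 ] [0.4002 0.2522 0.073 ] ((400.8123474121094, 252.88446044921875), (18.578413009643555, 27.357362747192383), 78.76910400390625)
```

The key to take is the middle one, at top px (146,230), because it stands on the blue spot. The keys at (149,202) and (139,257) stand on grey spots, and the yellow block at (194,235) is the look-alike. The crop confirms this.

The gauge bars agree between the two views: centre about (0.5605, -0.0432), turned about -1.5°. Wide slot is at +y. Key heads measure z≈0.0735, against 0.074 expected.

Request:
arm_command:
  deltas: [0.3,0,0,0,-0.1455,0.3,0,0,0,-0.1455,0.3,-0.0303,-0.0354,0,0,0.3,-0.0303,-0.0354,0,0,0.3,-0.0303,-0.0354,0,0,0.3,-0.0303,-0.0354,0,0,0.3,-0.0303,-0.0354,0,0,0.3,-0.0303,-0.0354,0,0,0.3,-0.0303,-0.0354,0,0,0.3,-0.0303,-0.0354,0,0,0.3,0,0,0,0]
  newtons: 20

```text
time: 1.48
position: [0.4706, 0.2372, 0.1958]
tool_rot: [0.087, 0.996, -0.0, 0.0]
ft_force: [1.2, 0.4, -0.6]
grip_width: 0.0562
grip_force: 0.0
```

Request:
arm_command:
  deltas: [0.3,0.0015,0.001,0.04,0,0.3,0,0,0.04,0,0.3,0,0,0.04,0,0.3,0,0,0.02,0,0.3,0,0,0.018,0,0.3,0,0,0,0]

```text
time: 2.22
position: [0.4657, 0.2414, 0.0367]
tool_rot: [0.084, 0.996, -0.001, -0.002]
ft_force: [-0.4, 0.0, -0.1]
grip_width: 0.0564
grip_force: 0.0
```

Run:
```python
from h import *
print(status.get_obs()["position"])
t,_=imaging.camera("top");s,_=imaging.camera("scene")
def c(im,x,y,w,h): return cv2.resize(im[y:y+h,x:x+w,::-1],(400,300),interpolation=cv2.INTER_CUBIC)
cv2.imwrite("pics/g1.png",np.hstack([c(t,115,185,80,60),c(s,110,145,80,60)]))
```

```text
[0.46566434 0.24141278 0.03669114]
```

View pics/g1.png

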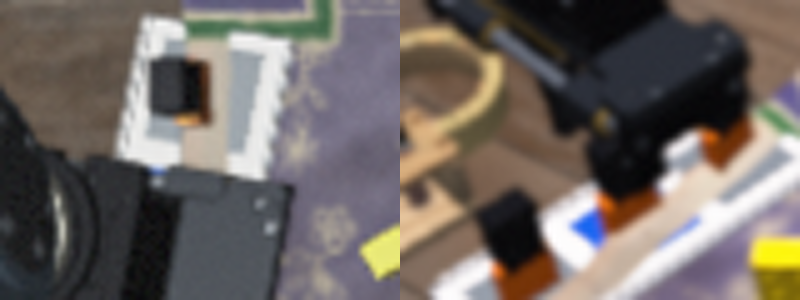

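The picture shows the gripper lowered over the blue-spot key: fingers on both sides, spares clear, finger at scene-crop (625,175). I'll correct a few mm and close.

Request:
arm_command:
  deltas: [0.3,-0.003,-0.002,-0.001,0,0.3,0,0,0,0,-0.6,0,0,0,0,-0.8,0,0,0,0,-0.8,0,0,0,0,-0.8,0,0,0,0]
  newtons: 25

```text
time: 3.08
position: [0.4702, 0.2385, 0.039]
tool_rot: [0.085, 0.996, -0.0, -0.0]
ft_force: [0.6, -0.5, -0.4]
grip_width: 0.0242
grip_force: 0.0
```

Request:
arm_command:
  deltas: [-1,0,0,0,0,-1,0,0,0,0,-1,0,0,0,0]
  newtons: 25

```text
time: 3.45
position: [0.4702, 0.2385, 0.039]
tool_rot: [0.085, 0.996, -0.0, -0.0]
ft_force: [-0.8, 0.6, -1.1]
grip_width: 0.0173
grip_force: 24.7
```

Request:
arm_command:
  deltas: [-1,0,0,-0.02,0,-1,0,0,-0.05,0,-1,0,0,-0.05,-0.144,-1,-0.0122,-0.0429,0,0,-1,-0.0122,-0.0429,0,0,-1,-0.0122,-0.0429,0,0,-1,-0.0122,-0.0429,0,0,-1,-0.0122,-0.0429,0,0,-1,-0.0122,-0.0429,0,0,-1,-0.0122,-0.0429,0,0,-1,-0.0122,-0.0429,0,0,-1,0,0,0,0]
  newtons: 40

```text
time: 4.95
position: [0.5601, -0.1106, 0.1589]
tool_rot: [0.015, 1.0, -0.001, 0.001]
ft_force: [-0.4, -0.1, -1.0]
grip_width: 0.0175
grip_force: 39.6
```

Run:
```python
from h import *
o=status.get_obs();q=o["tool_rot"];print(o["position"],q,np.degrees(2*np.arctan2(q[1],q[0]))-90,o["ft_force"],o["grip_width"])
t,_=imaging.camera("top");s,_=imaging.camera("scene")
np.savez("pics/h1.npz",t=t,s=s)
def c(im,x,y,w,h): return cv2.resize(im[y:y+h,x:x+w,::-1],(400,300),interpolation=cv2.INTER_CUBIC)
cv2.imwrite("pics/g2.png",np.hstack([c(t,215,150,120,90),c(s,210,130,120,90)]))
```

```text
[ 0.56009279 -0.11056996  0.15893219] [ 1.49708568e-02  9.99887407e-01 -6.32719685e-04  8.04619281e-04] 88.28440119085329 [-0.41210575 -0.09803996 -0.95243973] 0.0174512812695307
```

View pics/g2.png

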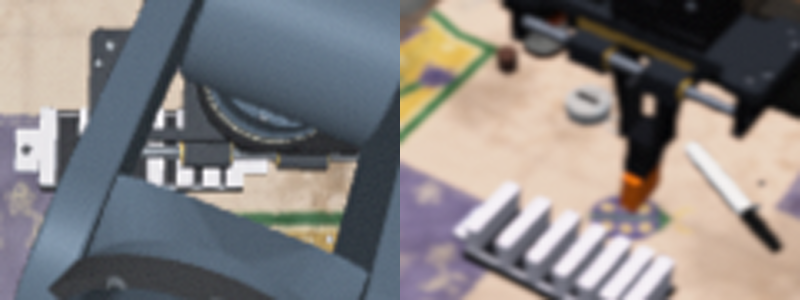

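The scene crop shows the key held upright with its blade out below the pads at (637,190), and the gauge clear beneath. I'll lower it to just over the narrowest slot.

Request:
arm_command:
  deltas: [-1,0,0.003,0.04,0,-1,0,0,0.03,0,-1,0,0,0.01,0,-1,0,0,0,0,-1,0,0,0,0]

```text
time: 5.68
position: [0.56, -0.1041, 0.0802]
tool_rot: [0.013, 1.0, -0.0, 0.001]
ft_force: [1.2, -0.2, -0.6]
grip_width: 0.0176
grip_force: 39.6
```

```bash
cat > look.py <<'E'
from h import *
import sys
o=status.get_obs();q=o["tool_rot"];print(o["position"].round(4),"yaw",(np.degrees(2*np.arctan2(q[1],q[0]))-90).round(2),o["ft_force"].round(2),o["grip_width"])
s,_=imaging.camera("scene")
np.savez(f"pics/{sys.argv[1]}.npz",s=s)
hsv=cv2.cvtColor(s,cv2.COLOR_RGB2HSV)
m=((hsv[...,0]<14)&(hsv[...,1]>190)&(hsv[...,2]>90)).astype(np.uint8); m[:, :215]=0
k,l,st,ce=cv2.connectedComponentsWithStats(m)
for i in range(1,k):
    if st[i,4]>20: print("orange",st[i],ce[i])
cv2.imwrite(f"pics/{sys.argv[1]}.png",cv2.resize(s[160:250,210:330,::-1],(800,600),interpolation=cv2.INTER_CUBIC))
E
python3 look.py l1
```

```text
[ 0.56   -0.1041  0.0802] yaw 88.56 [ 1.23 -0.19 -0.57] 0.017624942256933833
orange [275 204   9   9  46] [278.30434783 207.82608696]
```

View pics/l1.png

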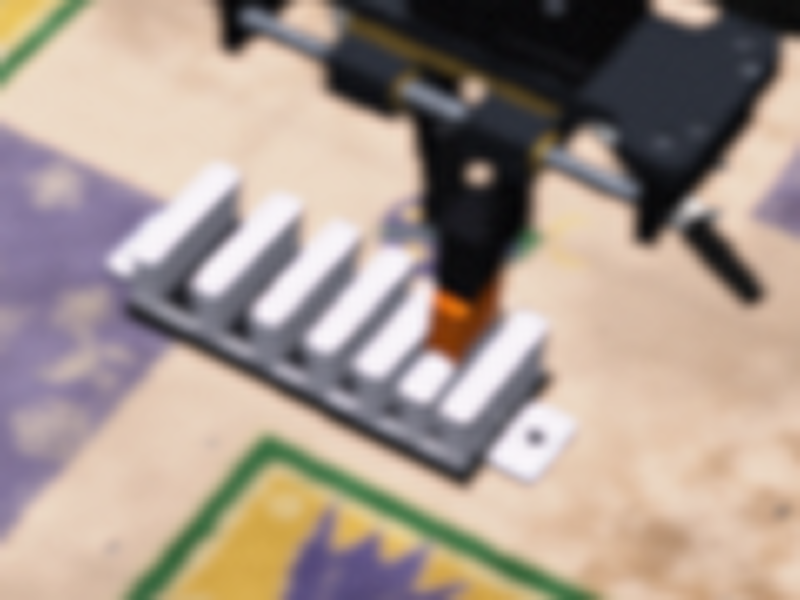

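The key is over slot 1, the gap at crop (455,370), with its blade foot just above the mouth. Now I'll feel downwards gently.

Request:
arm_command:
  deltas: [-1,0,-0.002,0.006,0,-1,0,0,0,0,-1,0,0,0,0]

```text
time: 6.1
position: [0.559, -0.1062, 0.0731]
tool_rot: [0.013, 1.0, -0.0, 0.0]
ft_force: [0.1, -0.7, -0.1]
grip_width: 0.0172
grip_force: 39.6
```

Request:
arm_command:
  deltas: [-1,0,0,0.001,0,-1,0,0,0.0,0]

```text
time: 6.35
position: [0.5589, -0.1061, 0.072]
tool_rot: [0.013, 1.0, 0.0, -0.0]
ft_force: [0.3, -0.6, -0.8]
grip_width: 0.0176
grip_force: 39.6
```

Request:
arm_command:
  deltas: [-1,0,0,0.001,0,-1,0,0,0.0,0]

```text
time: 6.6
position: [0.5589, -0.1061, 0.071]
tool_rot: [0.013, 1.0, 0.0, -0.0]
ft_force: [0.6, 0.1, -1.2]
grip_width: 0.0174
grip_force: 39.6
```

Request:
arm_command:
  deltas: [-1,0,0,0.001,0,-1,0,0,0.0,0]

```text
time: 6.85
position: [0.5591, -0.1061, 0.0702]
tool_rot: [0.013, 1.0, -0.0, 0.0]
ft_force: [-0.1, 0.3, 1.5]
grip_width: 0.0173
grip_force: 39.7
```

Request:
arm_command:
  deltas: [-1,0,0,0.001,0,-1,0,0,0.0,0,-1,0,0,0.0,0]

```text
time: 7.22
position: [0.5592, -0.1062, 0.0694]
tool_rot: [0.013, 1.0, -0.0, 0.0]
ft_force: [0.5, -0.4, 4.1]
grip_width: 0.0176
grip_force: 39.7
```

Request:
arm_command:
  deltas: [-1,0,0,-0.006,0,-1,0,0.0185,0,0,-1,0,0,0,0,-1,0,0,0.004,0,-1,0,0,0.001,0,-1,0,0,0,0,-1,0,0,0.0,0]

```text
time: 8.1
position: [0.5594, -0.0877, 0.07]
tool_rot: [0.013, 1.0, 0.0, -0.0]
ft_force: [-0.4, 0.8, 0.2]
grip_width: 0.0178
grip_force: 39.7
```

Request:
arm_command:
  deltas: [-1,0,0,0.001,0,-1,0,0,0,0]

```text
time: 8.35
position: [0.5595, -0.0877, 0.0693]
tool_rot: [0.013, 1.0, -0.0, 0.0]
ft_force: [-0.5, 0.6, 2.9]
grip_width: 0.0173
grip_force: 39.8
```

Request:
arm_command:
  deltas: [-1,0,0,0.0005,0,-1,0,0,0,0]

```text
time: 8.6
position: [0.5596, -0.0877, 0.0689]
tool_rot: [0.013, 1.0, -0.0, 0.0]
ft_force: [-0.5, 0.6, 4.8]
grip_width: 0.0178
grip_force: 39.8
```

Request:
arm_command:
  deltas: [-1,0,0,-0.0065,0,-1,0,0.0218,0,0,-1,0,0,0,0,-1,0,0,0.004,0,-1,0,0,0.001,0,-1,0,0,0,0,-1,0,0,0.0,0]

```text
time: 9.48
position: [0.56, -0.0661, 0.07]
tool_rot: [0.013, 1.0, -0.0, -0.0]
ft_force: [-0.3, -1.0, 1.2]
grip_width: 0.0172
grip_force: 39.7
```

Request:
arm_command:
  deltas: [-1,0,0,0.001,0,-1,0,0,0,0]

```text
time: 9.72
position: [0.5601, -0.0661, 0.0693]
tool_rot: [0.013, 1.0, -0.0, 0.0]
ft_force: [-0.6, -0.4, 3.0]
grip_width: 0.0175
grip_force: 39.7
```

Request:
arm_command:
  deltas: [-1,0,0.0005,0,0,-1,0,0,0,0]

```text
time: 9.98
position: [0.5602, -0.0658, 0.0693]
tool_rot: [0.013, 1.0, -0.0, 0.0]
ft_force: [-0.7, -1.8, 2.2]
grip_width: 0.0178
grip_force: 39.6
```

Request:
arm_command:
  deltas: [-1,0,0.0005,0,0,-1,0,0,0,0]

```text
time: 10.22
position: [0.5603, -0.0651, 0.0692]
tool_rot: [0.013, 1.0, -0.0, 0.0]
ft_force: [-1.6, -2.4, 2.4]
grip_width: 0.0171
grip_force: 39.6
```

Request:
arm_command:
  deltas: [-1,0,0.0005,0,0,-1,0,0,0,0]

```text
time: 10.48
position: [0.5604, -0.0645, 0.0692]
tool_rot: [0.013, 1.0, -0.0, 0.0]
ft_force: [-0.6, -2.4, 3.0]
grip_width: 0.0176
grip_force: 39.5
```

Request:
arm_command:
  deltas: [-1,0,-0.001,0,0,-1,0,-0.001,0,0,-1,0,0,0,0]

```text
time: 10.85
position: [0.5601, -0.0656, 0.0691]
tool_rot: [0.013, 1.0, 0.001, 0.0]
ft_force: [0.2, 2.1, 3.2]
grip_width: 0.0177
grip_force: 39.9
```

Request:
arm_command:
  deltas: [-1,0,-0.0005,0,0,-1,0,0,0,0]

```text
time: 11.1
position: [0.5599, -0.0665, 0.069]
tool_rot: [0.013, 1.0, 0.0, -0.0]
ft_force: [0.7, 2.5, 3.0]
grip_width: 0.0172
grip_force: 39.9
```

Request:
arm_command:
  deltas: [-1,0,-0.0005,0,0,-1,0,0,0,0]

```text
time: 11.35
position: [0.5598, -0.0673, 0.069]
tool_rot: [0.013, 1.0, 0.0, -0.0]
ft_force: [0.7, 1.7, 2.8]
grip_width: 0.0175
grip_force: 39.9
```

Request:
arm_command:
  deltas: [-1,0,-0.0005,0,0,-1,0,0,0,0]

```text
time: 11.6
position: [0.5598, -0.0676, 0.069]
tool_rot: [0.013, 1.0, 0.0, -0.0]
ft_force: [0.3, 3.2, 3.5]
grip_width: 0.0177
grip_force: 40.0
```

```bash
python3 look.py l2
```

```text
[ 0.5598 -0.0676  0.069 ] yaw 88.51 [0.27 3.18 3.46] 0.017658927141738345
orange [263 201   8   9  42] [265.30952381 204.57142857]
```

Run:
```python
import cv2,numpy as np
s=np.load("pics/l2.npz")["s"]
cv2.imwrite("pics/l2z.png",cv2.resize(s[190:235,240:300,::-1],(800,600),interpolation=cv2.INTER_CUBIC))
```

```text
(no output)
```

View pics/l2z.png

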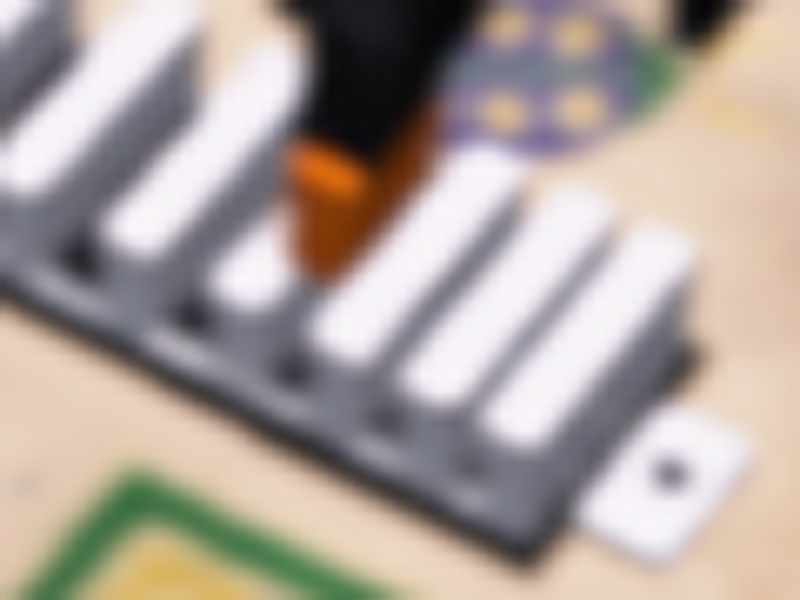

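The crop shows the blade foot sitting across the mouth of slot 3, between bars at (260,270) and (340,330), and about as thick as or thicker than a 12 mm wall. Slot 3 refuses it, as felt over a sweep of ±1.6 mm. On to slot 4 (13.5 mm).

Request:
arm_command:
  deltas: [-1,0,0,-0.0062,0,-1,0,0.0262,0,0,-1,0,0,0,0,-1,0,0,0.004,0,-1,0,0,0.001,0,-1,0,0,0,0,-1,0,0,0.0,0]

```text
time: 12.52
position: [0.5607, -0.042, 0.0702]
tool_rot: [0.013, 1.0, -0.0, -0.0]
ft_force: [0.5, -0.2, -0.4]
grip_width: 0.0176
grip_force: 39.6
```

Request:
arm_command:
  deltas: [-1,0,0,0.001,0,-1,0,0,0,0]

```text
time: 12.78
position: [0.5608, -0.0419, 0.0695]
tool_rot: [0.013, 1.0, -0.0, 0.0]
ft_force: [0.4, -1.1, 1.8]
grip_width: 0.0175
grip_force: 39.6
```

Request:
arm_command:
  deltas: [-1,0,0,0.0006,0,-1,0,0,0,0]

```text
time: 13.02
position: [0.5609, -0.0418, 0.069]
tool_rot: [0.013, 1.0, -0.0, 0.0]
ft_force: [-0.5, -0.7, 2.9]
grip_width: 0.0177
grip_force: 39.7
```

Request:
arm_command:
  deltas: [-1,0,0.0006,0,0,-1,0,0,0,0]

```text
time: 13.28
position: [0.5609, -0.0415, 0.0689]
tool_rot: [0.013, 1.0, -0.0, 0.0]
ft_force: [-1.3, -2.4, 3.8]
grip_width: 0.0176
grip_force: 39.6
```

Request:
arm_command:
  deltas: [-1,0,0.0005,0,0,-1,0,0,0,0]

```text
time: 13.52
position: [0.561, -0.0408, 0.0688]
tool_rot: [0.013, 1.0, -0.0, 0.0]
ft_force: [-0.9, -3.5, 3.9]
grip_width: 0.0174
grip_force: 39.5
```

Request:
arm_command:
  deltas: [-1,0,0.0005,0,0,-1,0,0,0,0]

```text
time: 13.78
position: [0.561, -0.0402, 0.0688]
tool_rot: [0.013, 1.0, -0.0, 0.0]
ft_force: [0.3, -3.1, 4.1]
grip_width: 0.0173
grip_force: 39.5
```

Request:
arm_command:
  deltas: [-1,0,-0.001,0,0,-1,0,-0.001,0,0,-1,0,0,0,0]

```text
time: 14.15
position: [0.5608, -0.0412, 0.0687]
tool_rot: [0.013, 1.0, 0.001, 0.0]
ft_force: [1.1, 1.0, 4.7]
grip_width: 0.0176
grip_force: 39.9
```

Request:
arm_command:
  deltas: [-1,0,-0.0005,0,0,-1,0,0,0,0]

```text
time: 14.4
position: [0.5606, -0.042, 0.0686]
tool_rot: [0.013, 1.0, 0.0, -0.0]
ft_force: [0.6, 2.3, 5.1]
grip_width: 0.0174
grip_force: 40.0
```

Request:
arm_command:
  deltas: [-1,0,-0.0005,0,0,-1,0,0,0,0]

```text
time: 14.65
position: [0.5604, -0.0429, 0.0686]
tool_rot: [0.013, 1.0, 0.0, -0.0]
ft_force: [-0.4, 2.9, 4.3]
grip_width: 0.0176
grip_force: 40.0
```

Request:
arm_command:
  deltas: [-1,0,-0.0005,0,0,-1,0,0,0,0]

```text
time: 14.9
position: [0.5603, -0.0435, 0.0686]
tool_rot: [0.013, 1.0, 0.0, -0.0]
ft_force: [0.3, 3.1, 4.1]
grip_width: 0.0176
grip_force: 40.0
```

Slot 4 refuses over its whole ±1.6 mm sweep too. Before the next slot I'll check the blade thickness against the spares, using the first scene picture.

Run:
```python
from h import *
def proj(n,X):
    p=imaging.camera_params(n);K=p["intrinsics"];T=p["camera_from_world"]
    c=X@T[:3,:3].T+T[:3,3];s=np.c_[c[:,0],-c[:,1]]/-c[:,2:];s=s*(1+p["k1"]*(s**2).sum(1,keepdims=True))
    return s*[K[0,0],K[1,1]]+[K[0,2],K[1,2]]
def corners(c,yaw,t,z):
    a=np.radians(yaw);X=np.array([np.cos(a),np.sin(a)]);Y=np.array([-X[1],X[0]])
    return np.array([[*(np.array(c)+sx*.017*X+sy*t/2*Y),z] for sx,sy in((-1,1),(-1,-1),(1,-1))])
s0=np.load("pics/scene0.npz")["im"]
keys=dict(far=((.538,.2277),-9.7,.006,s0),blue=((.4685,.2386),-9.7,.006,s0),near=((.4004,.2512),-9.7,.006,s0))
for l in("l1","l2"):
    keys[l]=((.5588 if l=="l1" else .5595,-.1041 if l=="l1" else -.0676),-1.5,.047 if l=="l1" else .038,np.load(f"pics/{l}.npz")["s"])
for n,(c,yaw,zf,im) in keys.items():
    f=im.astype(float);r=f[...,0];b=f[...,2];o=np.clip((r-b)/(r+20),0,1)
    hsv=cv2.cvtColor(im,cv2.COLOR_RGB2HSV);m=(hsv[...,0]<15)&(hsv[...,1]>150)&(hsv[...,2]>45)
    C=proj("scene",corners(c,yaw,.0125,zf+.012)); x0,x1=int(C[0,0])-6,int(C[2,0])+7;y=int(C[1,1])
    print(n,"pred cols",*[ (t,proj("scene",corners(c,yaw,t/1e3,zf+.012))[:,0].round(1).tolist()) for t in(10,12.5,15)])
    for v in range(y-5,y+6):
        u=np.where(m[v,x0:x1])[0]
        if len(u): print("  ",v,u[0]+x0,u[-1]+x0,len(u))
```

```text
far pred cols (10, [169.7, 172.0, 181.2]) (12.5, [169.5, 172.3, 181.5]) (15, [169.2, 172.6, 181.8])
   173 171 178 8
   174 171 177 7
   175 171 176 6
   176 172 175 4
   177 172 174 3
blue pred cols (10, [150.0, 152.3, 162.1]) (12.5, [149.8, 152.6, 162.3]) (15, [149.5, 152.8, 162.6])
   187 151 158 8
   188 151 156 6
   189 151 155 5
   190 152 153 2
near pred cols (10, [129.0, 131.2, 141.6]) (12.5, [128.7, 131.5, 141.9]) (15, [128.5, 131.8, 142.2])
   200 129 140 12
   201 130 139 10
   202 130 138 9
   203 130 136 7
   204 131 135 5
   205 131 133 3
   206 132 132 1
l1 pred cols (10, [274.5, 277.9, 285.1]) (12.5, [274.1, 278.3, 285.5]) (15, [273.7, 278.7, 285.9])
   207 275 282 8
   208 275 282 8
   209 275 281 7
   210 275 280 6
   211 275 279 5
   212 277 279 3
   213 278 278 1
l2 pred cols (10, [262.3, 265.5, 272.8]) (12.5, [261.8, 265.9, 273.2]) (15, [261.4, 266.4, 273.6])
   203 262 270 9
   204 262 269 8
   205 263 268 6
   206 263 268 6
   207 263 267 5
   208 263 266 4
   209 263 265 3
   210 264 264 1
```

Image resolution is too coarse to settle the thickness. I'll instead extend the slot 4 sweep and try small yaw changes, so that the refusal is certain.

Request:
arm_command:
  deltas: [-1,0,-0.0005,0,0,-1,0,-0.0005,0,0,-1,0,-0.0005,0,0,-1,0,0,0,0]

```text
time: 15.4
position: [0.5603, -0.0448, 0.0685]
tool_rot: [0.013, 1.0, 0.0, -0.0]
ft_force: [0.8, 2.6, 4.3]
grip_width: 0.0175
grip_force: 40.1
```

Request:
arm_command:
  deltas: [-1,0,0,0,0.015,-1,0,0.0008,0,0,-1,0,0.0005,0,0,-1,0,0.0005,0,0,-1,0,0.0005,0,0,-1,0,0,0,0]

```text
time: 16.15
position: [0.5607, -0.0435, 0.0687]
tool_rot: [0.02, 1.0, -0.001, 0.0]
ft_force: [-1.8, -2.5, 4.4]
grip_width: 0.0174
grip_force: 39.6
```

Request:
arm_command:
  deltas: [-1,0,0.0005,0,0,-1,0,0.0005,0,0,-1,0,0.0005,0,0,-1,0,0,0,0]

```text
time: 16.65
position: [0.5611, -0.0414, 0.0688]
tool_rot: [0.02, 1.0, -0.0, 0.0]
ft_force: [0.1, -3.8, 3.4]
grip_width: 0.0173
grip_force: 39.5
```

Request:
arm_command:
  deltas: [-1,0,0.0005,0,0,-1,0,0.0005,0,0,-1,0,0.0005,0,0,-1,0,0,0,0]

```text
time: 17.15
position: [0.5611, -0.0398, 0.0688]
tool_rot: [0.02, 1.0, -0.0, 0.0]
ft_force: [-0.6, -2.6, 4.4]
grip_width: 0.0173
grip_force: 39.5
```

Request:
arm_command:
  deltas: [-1,0,0,0,-0.03,-1,0,-0.0009,0,0,-1,0,-0.0005,0,0,-1,0,-0.0005,0,0,-1,0,0,0,0]

```text
time: 17.77
position: [0.5606, -0.041, 0.0686]
tool_rot: [0.006, 1.0, 0.0, -0.0]
ft_force: [1.5, 2.0, 4.7]
grip_width: 0.0175
grip_force: 40.0
```

Request:
arm_command:
  deltas: [-1,0,-0.0005,0,0,-1,0,-0.0005,0,0,-1,0,-0.0005,0,0,-1,0,0,0,0]

```text
time: 18.27
position: [0.5604, -0.0431, 0.0685]
tool_rot: [0.005, 1.0, 0.0, -0.0]
ft_force: [-0.7, 2.6, 4.3]
grip_width: 0.0178
grip_force: 40.0
```

Request:
arm_command:
  deltas: [-1,0,-0.0005,0,0,-1,0,-0.0005,0,0,-1,0,-0.0005,0,0,-1,0,0,0,0]

```text
time: 18.77
position: [0.5605, -0.0445, 0.0685]
tool_rot: [0.005, 1.0, 0.0, -0.0]
ft_force: [0.1, 3.3, 4.8]
grip_width: 0.0174
grip_force: 40.0
```

Slot 4 certainly refuses it. I'll straighten the yaw and go on to slot 5 (16 mm).

Request:
arm_command:
  deltas: [-1,0,0,-0.007,0.015,-1,0,0.0298,0,0,-1,0,0,0,0,-1,0,0,0.004,0,-1,0,0,0.001,0,-1,0,0,0,0,-1,0,0,0.0,0]

```text
time: 19.65
position: [0.5615, -0.0153, 0.0706]
tool_rot: [0.013, 1.0, -0.0, -0.0]
ft_force: [-0.1, 0.2, -0.2]
grip_width: 0.0173
grip_force: 39.6
```

Request:
arm_command:
  deltas: [-1,0,0,0.001,0,-1,0,0,0.0005,0,-1,0,0,0,0]

```text
time: 20.02
position: [0.5617, -0.015, 0.0694]
tool_rot: [0.013, 1.0, -0.0, 0.0]
ft_force: [-0.3, -0.0, 1.5]
grip_width: 0.0177
grip_force: 39.6
```

Request:
arm_command:
  deltas: [-1,0,0,0.0008,0,-1,0,0,0,0]

```text
time: 20.27
position: [0.5618, -0.015, 0.0687]
tool_rot: [0.013, 1.0, -0.0, 0.0]
ft_force: [-0.8, -1.7, 3.9]
grip_width: 0.0176
grip_force: 39.7
```

Request:
arm_command:
  deltas: [-1,0,0.0006,0,0,-1,0,0,0,0]

```text
time: 20.52
position: [0.5618, -0.0147, 0.0686]
tool_rot: [0.013, 1.0, -0.0, 0.0]
ft_force: [-1.0, -2.4, 4.7]
grip_width: 0.0176
grip_force: 39.6
```

Request:
arm_command:
  deltas: [-1,0,0.0005,0,0,-1,0,0,0,0]

```text
time: 20.78
position: [0.5618, -0.0142, 0.0685]
tool_rot: [0.013, 1.0, -0.0, 0.0]
ft_force: [-0.3, -3.5, 5.0]
grip_width: 0.0176
grip_force: 39.5
```

Request:
arm_command:
  deltas: [-1,0,0.0005,0,0,-1,0,0,0,0]

```text
time: 21.02
position: [0.5619, -0.0135, 0.0685]
tool_rot: [0.013, 1.0, -0.0, 0.0]
ft_force: [-0.5, -3.9, 5.6]
grip_width: 0.0174
grip_force: 39.5
```

Request:
arm_command:
  deltas: [-1,0,-0.001,0,0,-1,0,-0.0008,0,0,-1,0,0,0,0]

```text
time: 21.4
position: [0.5618, -0.0143, 0.0684]
tool_rot: [0.013, 1.0, 0.001, 0.0]
ft_force: [-0.8, 0.5, 5.4]
grip_width: 0.0177
grip_force: 39.8
```

Request:
arm_command:
  deltas: [-1,0,-0.0005,0,0,-1,0,0,0,0]

```text
time: 21.65
position: [0.5617, -0.0145, 0.0684]
tool_rot: [0.013, 1.0, 0.001, 0.0]
ft_force: [-0.4, 1.5, 5.7]
grip_width: 0.0174
grip_force: 39.9
```

Request:
arm_command:
  deltas: [-1,0,-0.0005,0,0,-1,0,0,0,0]

```text
time: 21.9
position: [0.5617, -0.015, 0.0684]
tool_rot: [0.013, 1.0, 0.001, 0.0]
ft_force: [1.1, 2.3, 5.2]
grip_width: 0.0176
grip_force: 40.0
```

Request:
arm_command:
  deltas: [-1,0,-0.0005,0,0,-1,0,0,0,0]

```text
time: 22.15
position: [0.5614, -0.0162, 0.0683]
tool_rot: [0.013, 1.0, 0.0, -0.0]
ft_force: [-0.7, 1.8, 5.1]
grip_width: 0.0177
grip_force: 40.1
```

Request:
arm_command:
  deltas: [-1,0,-0.0005,0,0,-1,0,0,0,0]

```text
time: 22.4
position: [0.5613, -0.017, 0.0683]
tool_rot: [0.013, 1.0, 0.0, -0.0]
ft_force: [0.6, 3.2, 5.5]
grip_width: 0.0174
grip_force: 40.1
```

```bash
python3 look.py l3
python3 - <<'E'
from h import *
s=np.load("pics/l3.npz")["s"]
cv2.imwrite("pics/l3z.png",cv2.resize(s[180:225,220:280,::-1],(800,600),interpolation=cv2.INTER_CUBIC))
for n,(x,y,ww,hh) in dict(top=(222,180,76,30),scene=(222,175,92,60)).items():
    im=np.load(f"pics/{n}0.npz")["im"]
    big=cv2.resize(im[y:y+hh,x:x+ww],None,fx=8,fy=8,interpolation=cv2.INTER_CUBIC)
    hsv=cv2.cvtColor(big,cv2.COLOR_RGB2HSV); m=((hsv[...,2]>170)&(hsv[...,1]<40)).astype(np.uint8)
    k,l,st,ce=cv2.connectedComponentsWithStats(m,connectivity=4)
    for i in range(1,k):
        if not 4000<st[i,4]<9000: continue
        v,u=np.where(l==i); P=plane(n,np.c_[(u+.5)/8-.5+x,(v+.5)/8-.5+y],.038)[:,:2]
        q=P-P.mean(0); e,V=np.linalg.eigh(q.T@q/len(q)); a=V[:,1]*np.sign(V[0,1])
        print(n,P.mean(0).round(4),"yaw",np.degrees(np.arctan2(a[1],a[0])).round(2),"size",(np.sqrt(12*e)*1e3).round(1))
E
```

```text
[ 0.5613 -0.017   0.0683] yaw 88.51 [0.57 3.22 5.47] 0.01739165231789033
orange [246 193   9   9  48] [249.47916667 196.72916667]
top [ 0.5608 -0.0291] yaw -1.21 size [10.9 65.1]
top [ 0.5621 -0.0011] yaw -1.09 size [10.7 63.3]
top [ 0.5614 -0.0545] yaw -1.3 size [11.7 62.9]
top [ 0.5591 -0.0977] yaw -1.24 size [11.9 63.4]
top [ 0.558  -0.0772] yaw -1.69 size [11.2 59.6]
scene [ 0.6883 -0.1079] yaw 60.0 size [19.6 75.6]
scene [ 0.5718 -0.0534] yaw 2.04 size [22.2 94.7]
scene [ 0.5348 -0.1476] yaw 0.31 size [22.2 38.8]
```

View pics/l3z.png

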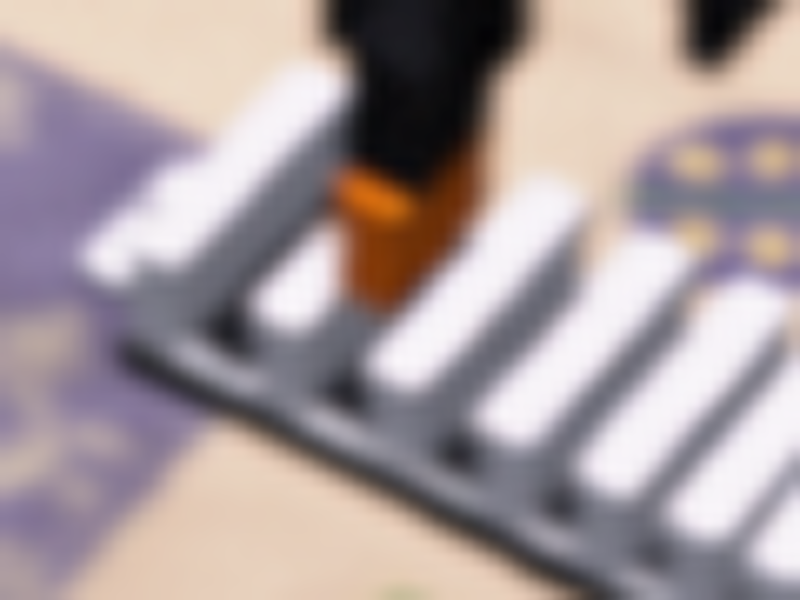

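The crop shows the blade foot at (345–390, 300) at slot 5's mouth, with the left wall edge close to the blade's left face. I'll turn those corners into points.

Run:
```python
from h import *
np.set_printoptions(precision=4,suppress=True)
z=lambda a:np.array([[220+(u+.5)*.075-.5,180+(v+.5)*.075-.5] for u,v in a])
for n,pts,h in(("foot corners",[(345,292),(382,308)],.036),("ledge top edge",[(337,185),(405,222)],.067),("bar L (near-left,near-right)",[(255,315),(308,332)],.037),("bar R",[(368,372),(425,393)],.037)):
    print(n,plane("scene",z(pts),h)[:,:2].tolist())
s=np.load("pics/l3.npz")["s"]
for v in range(190,206): print(v,[ "%d/%d"%(s[v,u,0],s[v,u,2]) for u in range(243,262)])
```

```text
foot corners [[0.5456047533274706, -0.00819152920055538], [0.545979244872618, -0.016669485800061667]]
ledge top edge [[0.5446382686674094, -0.00789671983739304], [0.5435308644460491, -0.02430405158225435]]
bar L (near-left,near-right) [[0.5302953899872423, 0.0026479928682505705], [0.5321722861743795, -0.008589384020571245]]
bar R [[0.5297893203937669, -0.02424315406086952], [0.5312037990307386, -0.036513841856058715]]
190 ['141/152', '105/115', '73/82', '36/41', '15/17', '11/14', '13/15', '12/13', '11/13', '11/12', '15/12', '32/13', '77/38', '147/93', '207/152', '233/187', '235/195', '235/195', '234/194']
191 ['114/126', '99/111', '79/84', '47/44', '20/16', '13/14', '12/15', '12/15', '14/15', '15/11', '29/10', '56/14', '102/44', '166/104', '215/159', '233/188', '235/196', '235/195', '235/194']
192 ['108/119', '110/109', '110/83', '98/45', '69/19', '38/13', '20/14', '12/15', '14/12', '29/12', '53/9', '81/13', '120/48', '174/107', '219/163', '234/192', '236/201', '236/203', '236/202']
193 ['105/113', '118/99', '148/71', '168/36', '154/17', '115/14', '70/13', '39/14', '31/14', '52/11', 
[... 1858 characters left out ...]
/240', '211/215', '160/169', '120/131', '106/118', '110/121']
203 ['218/221', '164/169', '121/125', '110/107', '111/92', '112/77', '125/96', '165/157', '216/219', '241/243', '246/248', '247/247', '240/241', '211/215', '161/168', '121/132', '106/118', '108/119', '136/143']
204 ['164/170', '124/133', '107/118', '105/115', '105/110', '119/118', '164/163', '216/219', '240/243', '246/247', '247/248', '243/244', '221/222', '165/170', '121/131', '106/118', '106/117', '127/135', '180/185']
205 ['119/130', '107/118', '103/115', '101/113', '114/124', '160/167', '216/219', '241/242', '246/248', '247/248', '244/244', '226/229', '174/178', '124/133', '106/116', '105/117', '123/133', '170/175', '222/225']
```

The blade's top ledge measures y -0.0079 to -0.0243, about 15–16 mm thick. It is level with slot 5's walls (-0.0083 to -0.0242), and the slot centre in TCP terms is about -0.016. So it only needs fine alignment, and I'll sweep with small yaw wiggles.

Request:
arm_command:
  deltas: [-1,0,0.0007,0,0.012,-1,0,0,0,-0.012,-1,0,0,0,-0.012,-1,0,0,0,0.012]

```text
time: 22.95
position: [0.5613, -0.0167, 0.0683]
tool_rot: [0.013, 1.0, -0.0, -0.0]
ft_force: [-1.5, -0.1, 5.0]
grip_width: 0.0174
grip_force: 39.8
```

Request:
arm_command:
  deltas: [-1,0,0.0003,0,0.012,-1,0,0,0,-0.012,-1,0,0,0,-0.012,-1,0,0,0,0.012]

```text
time: 23.45
position: [0.5614, -0.0163, 0.0683]
tool_rot: [0.013, 1.0, -0.0, -0.0]
ft_force: [0.3, -1.5, 4.9]
grip_width: 0.018
grip_force: 39.7
```

Request:
arm_command:
  deltas: [-1,0,0.0003,0,0.012,-1,0,0,0,-0.012,-1,0,0,0,-0.012,-1,0,0,0,0.012]

```text
time: 23.95
position: [0.5616, -0.0158, 0.0684]
tool_rot: [0.013, 1.0, -0.0, 0.0]
ft_force: [-0.2, -1.1, 5.0]
grip_width: 0.0176
grip_force: 39.7
```

Request:
arm_command:
  deltas: [-1,0,0.0003,0,0.012,-1,0,0,0,-0.012,-1,0,0,0,-0.012,-1,0,0,0,0.012]

```text
time: 24.45
position: [0.5616, -0.0155, 0.0684]
tool_rot: [0.013, 1.0, -0.0, 0.0]
ft_force: [0.0, -1.8, 4.0]
grip_width: 0.0173
grip_force: 39.7
```

Request:
arm_command:
  deltas: [-1,0,-0.001,0,0,-1,0,-0.0006,0,0,-1,0,-0.0004,0,0,-1,0,-0.0004,0,0]

```text
time: 24.95
position: [0.5614, -0.0173, 0.0683]
tool_rot: [0.013, 1.0, 0.0, -0.0]
ft_force: [-0.1, 2.9, 4.4]
grip_width: 0.0176
grip_force: 40.0
```

Request:
arm_command:
  deltas: [-1,0,-0.0004,0,0,-1,0,-0.0004,0,0,-1,0,-0.0004,0,0]

```text
time: 25.32
position: [0.5608, -0.0189, 0.0677]
tool_rot: [0.013, 1.0, 0.0, -0.001]
ft_force: [0.4, 2.0, -0.6]
grip_width: 0.0173
grip_force: 39.8
```

Request:
arm_command:
  deltas: [-1,0,-0.0004,0,0,-1,0,-0.0004,0,0,-1,0,-0.0004,0,0]

```text
time: 25.7
position: [0.5609, -0.0196, 0.0681]
tool_rot: [0.013, 1.0, 0.001, -0.001]
ft_force: [0.4, 4.8, -1.2]
grip_width: 0.0172
grip_force: 40.1
```

It dropped in at y≈-0.0185 (fz→0). That is farther over than estimated, so before going down I'll measure the side play here: about 1 mm means slot 5 is right, more would mean a thinner blade.

Request:
arm_command:
  deltas: [-1,0,0.0006,0,0,-1,0,0,0,0]

```text
time: 25.95
position: [0.561, -0.0194, 0.0682]
tool_rot: [0.013, 1.0, 0.0, -0.0]
ft_force: [0.0, 3.7, -1.0]
grip_width: 0.0175
grip_force: 40.0
```

Request:
arm_command:
  deltas: [-1,0,0.0005,0,0,-1,0,0,0,0]

```text
time: 26.2
position: [0.5611, -0.0192, 0.0682]
tool_rot: [0.013, 1.0, -0.0, -0.0]
ft_force: [0.8, 2.8, -2.2]
grip_width: 0.0176
grip_force: 40.0
```

Request:
arm_command:
  deltas: [-1,0,0.0005,0,0,-1,0,0,0,0]

```text
time: 26.45
position: [0.5612, -0.0189, 0.0683]
tool_rot: [0.013, 1.0, -0.0, -0.0]
ft_force: [-0.2, 2.4, -2.0]
grip_width: 0.0173
grip_force: 39.8
```

Request:
arm_command:
  deltas: [-1,0,0.0005,0,0,-1,0,0,0,0]

```text
time: 26.7
position: [0.5617, -0.0186, 0.0685]
tool_rot: [0.013, 1.0, -0.0, 0.0]
ft_force: [0.3, 1.1, -1.3]
grip_width: 0.0174
grip_force: 39.7
```

Request:
arm_command:
  deltas: [-1,0,0.0005,0,0,-1,0,0,0,0]

```text
time: 26.95
position: [0.5621, -0.0182, 0.0686]
tool_rot: [0.013, 1.0, -0.0, 0.001]
ft_force: [-0.4, 0.1, -1.1]
grip_width: 0.0175
grip_force: 39.6
```

Request:
arm_command:
  deltas: [-1,0,0.0005,0,0,-1,0,0,0,0]

```text
time: 27.2
position: [0.5618, -0.0174, 0.0685]
tool_rot: [0.013, 1.0, -0.0, 0.0]
ft_force: [-0.2, -0.8, 0.1]
grip_width: 0.0174
grip_force: 39.6
```

Request:
arm_command:
  deltas: [-1,0,0.0005,0,0,-1,0,0,0,0]

```text
time: 27.45
position: [0.5617, -0.0171, 0.0685]
tool_rot: [0.013, 1.0, -0.0, 0.0]
ft_force: [0.8, -1.8, -1.0]
grip_width: 0.0173
grip_force: 39.5
```

```bash
python3 look.py l4
python3 - <<'E'
from h import *
s=np.load("pics/l4.npz")["s"]
cv2.imwrite("pics/l4z.png",cv2.resize(s[180:225,220:280,::-1],(800,600),interpolation=cv2.INTER_CUBIC))
E
```

```text
[ 0.5617 -0.0171  0.0685] yaw 88.54 [ 0.83 -1.78 -0.99] 0.017261760844316985
orange [246 192  10  10  50] [249.84 196.32]
```

View pics/l4z.png

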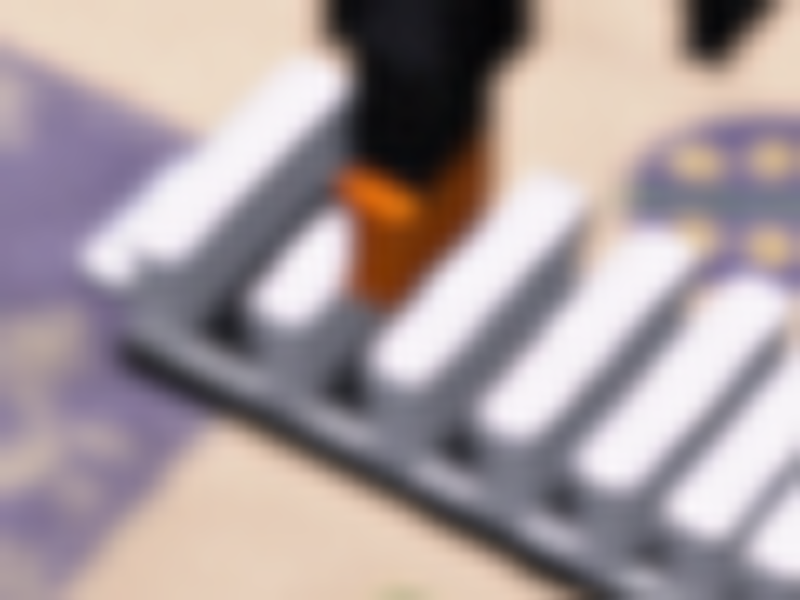

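The crop shows the blade now below the wall tops: its lower edge at (385,300) is cut off by the right wall's edge. I'll keep feeling for the +y wall.

Request:
arm_command:
  deltas: [-1,0,0.0005,0,0,-1,0,0,0,0]

```text
time: 27.75
position: [0.5617, -0.0167, 0.0685]
tool_rot: [0.013, 1.0, -0.0, 0.0]
ft_force: [0.4, -1.9, -0.0]
grip_width: 0.0173
grip_force: 39.4
```

Request:
arm_command:
  deltas: [-1,0,0.0005,0,0,-1,0,0,0,0]

```text
time: 28.0
position: [0.5618, -0.0164, 0.0685]
tool_rot: [0.013, 1.0, -0.001, 0.0]
ft_force: [-0.1, -5.8, -0.0]
grip_width: 0.0173
grip_force: 39.4
```

The walls catch at about -0.0183 and -0.0176, so the play is about 1 mm and the blade is about 15 mm. Slot 5 is the first that takes it. I'll centre and go down.

Request:
arm_command:
  deltas: [-1,0,-0.001,0,0,-1,0,-0.001,0,0,-1,0,0,0,0]

```text
time: 28.38
position: [0.5614, -0.0172, 0.0683]
tool_rot: [0.013, 1.0, 0.0, 0.0]
ft_force: [0.5, -1.0, -0.1]
grip_width: 0.0176
grip_force: 39.5
```

Request:
arm_command:
  deltas: [-1,0,0,0.0015,0,-1,0,0,0.0015,0,-1,0,0,0,0]

```text
time: 28.75
position: [0.561, -0.0173, 0.065]
tool_rot: [0.013, 1.0, 0.0, -0.0]
ft_force: [-0.0, -1.9, -0.3]
grip_width: 0.0176
grip_force: 39.6
```

Request:
arm_command:
  deltas: [-1,0,-0.0006,0.002,0,-1,0,0,0.002,0,-1,0,0,0.002,0,-1,0,0,0,0]

```text
time: 29.25
position: [0.5611, -0.018, 0.0591]
tool_rot: [0.013, 1.0, 0.0, -0.0]
ft_force: [0.4, 1.0, -0.7]
grip_width: 0.017
grip_force: 39.7
```

Request:
arm_command:
  deltas: [-1,0,0,0.002,0,-1,0,0,0.002,0,-1,0,0,0.002,0,-1,0,0,0,0]

```text
time: 29.75
position: [0.5614, -0.018, 0.0532]
tool_rot: [0.013, 1.0, 0.0, -0.0]
ft_force: [0.3, 3.4, -0.1]
grip_width: 0.0174
grip_force: 39.8
```

Request:
arm_command:
  deltas: [-1,0,0.0004,0.002,0,-1,0,0,0.002,0,-1,0,0,0.001,0,-1,0,0,0,0]

```text
time: 30.25
position: [0.5616, -0.0177, 0.0485]
tool_rot: [0.013, 1.0, 0.0, 0.0]
ft_force: [-0.7, 3.8, 4.0]
grip_width: 0.0173
grip_force: 39.8
```

Request:
arm_command:
  deltas: [-1,0,0,0.001,0,-1,0,0,0.001,0,-1,0,0,0,0]

```text
time: 30.62
position: [0.5616, -0.0177, 0.0466]
tool_rot: [0.013, 1.0, 0.0, 0.0]
ft_force: [-0.6, 3.9, 5.9]
grip_width: 0.0177
grip_force: 39.8
```

Request:
arm_command:
  deltas: [-1,0,0.0008,0,0,-1,0,0,0,0]

```text
time: 30.88
position: [0.5616, -0.0174, 0.0464]
tool_rot: [0.013, 1.0, -0.0, 0.0]
ft_force: [-0.4, 1.1, 4.3]
grip_width: 0.0175
grip_force: 39.7
```

Request:
arm_command:
  deltas: [-1,0,0,0.001,0,-1,0,0,0,0]

```text
time: 31.12
position: [0.5616, -0.0173, 0.0454]
tool_rot: [0.013, 1.0, -0.0, 0.0]
ft_force: [-0.4, 1.2, 4.8]
grip_width: 0.0176
grip_force: 39.7
```

Request:
arm_command:
  deltas: [-1,0,0,0.001,0,-1,0,0,0,0]

```text
time: 31.38
position: [0.5616, -0.0172, 0.0444]
tool_rot: [0.013, 1.0, -0.0, 0.0]
ft_force: [0.8, 1.7, 4.7]
grip_width: 0.0173
grip_force: 39.6
```

Request:
arm_command:
  deltas: [-1,0,0,0.001,0,-1,0,0,0,0]

```text
time: 31.62
position: [0.5617, -0.0172, 0.0437]
tool_rot: [0.013, 1.0, -0.0, 0.0]
ft_force: [-1.1, 1.6, 7.1]
grip_width: 0.0174
grip_force: 39.7
```

Request:
arm_command:
  deltas: [-1,0,0,0.0008,0,-1,0,0,0,0]

```text
time: 31.88
position: [0.5617, -0.0172, 0.0432]
tool_rot: [0.013, 1.0, -0.0, 0.0]
ft_force: [-1.4, 2.1, 9.1]
grip_width: 0.0173
grip_force: 39.7
```

The floor is reached: the force climbs at 4 N/mm and TCP 0.0432 plus 2.3 mm sink gives the expected 0.0455. I'll ease off, release and rise.

Request:
arm_command:
  deltas: [-1,0,0,-0.0015,0,-1,0,0,0,0,-0.4,0,0,0,0,0,0,0,0,0,0,0,0,0,0,0,0,0,0,0,0,0,0,0,0]

```text
time: 32.75
position: [0.5613, -0.0171, 0.0439]
tool_rot: [0.013, 1.0, -0.0, -0.0]
ft_force: [0.4, 0.6, -0.1]
grip_width: 0.0435
grip_force: 0.0
```

Request:
arm_command:
  deltas: [0,0,0,-0.01,0,0,0,0,-0.03,0,0,0,0,-0.05,0,0,0,0,-0.05,0,0,-0.03,0.05,0,0,0,-0.03,0.05,0,0,0,-0.03,0.05,0,0,0,0,0.05,0,0,0,0,0.05,0,0,0,0,0,0,0]

```text
time: 34.0
position: [0.6571, 0.2347, 0.1846]
tool_rot: [0.01, 1.0, 0.001, 0.0]
ft_force: [-0.9, -0.8, -0.6]
grip_width: 0.0435
grip_force: 0.0
```

Run:
```python
from h import *
o=status.get_obs();print(o["time"],o["position"],o["ft_force"])
P=[]
for n in("scene","top"):
    im,d=imaging.camera(n);C=cloud(n,d)
    for a,b in((.35,.62),):
        g=(im.max(2)<75)&(C[...,2]>.05)&(C[...,2]<.1)&(C[...,0]>a)&(C[...,0]<b)&(C[...,1]>-.15)&(C[...,1]<.28)
        k,l,st,ce=cv2.connectedComponentsWithStats(g.astype(np.uint8))
        for i in range(1,k):
            if st[i,4]>15:
                q=C[l==i];t=q[q[:,2]>np.percentile(q[:,2],70)-.003];print(n,st[i],"top z",np.percentile(q[:,2],90).round(4),t.mean(0).round(4))
    if n=="scene": s=im
    else: t=im
cv2.imwrite("pics/end.png",np.hstack([cv2.resize(s[140:230,120:240,::-1],(400,300),interpolation=cv2.INTER_CUBIC),cv2.resize(s[155:230,220:320,::-1],(400,300),interpolation=cv2.INTER_CUBIC)]))
```

```text
34.0 [0.6571305  0.23472833 0.18455512] [-0.94984507 -0.76624625 -0.56483783]
scene [168 156  12  13 112] top z 0.0745 [0.5384 0.2288 0.0733]
scene [125 183  13  14 121] top z 0.0745 [0.4009 0.2524 0.0733]
scene [245 184  11  16 121] top z 0.0807 [ 0.5584 -0.0166  0.0797]
top [243 187   6  12  67] top z 0.0823 [ 0.5587 -0.0153  0.0808]
top [145 197  10  11  95] top z 0.0758 [0.5376 0.2281 0.0742]
top [134 252  11  12 104] top z 0.0755 [0.4008 0.2515 0.0741]
```

View pics/end.png

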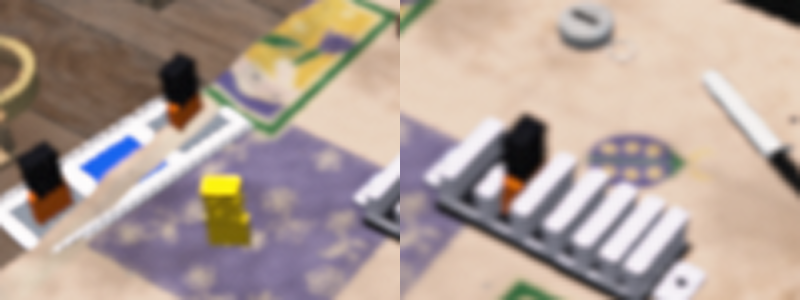

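The picture shows the key standing upright in the second slot from the wide end (right half, at (520,165)). Its top is at z 0.0805, against 0.081 expected when home. The spares are unmoved on their grey spots and the gripper is clear.

```bash
python3 -c "
from rig import order; print(order.hand_in())"
```

```text
the job is handed in; nothing more can be done
None
```

The key from the blue spot was offered to slots 1–4, refused by each, and left standing fully home and released in slot 5 (16 mm); the job is handed in, the result was not shown, and my slot 3 and 4 sweeps turned out about 3 mm off-centre, so slot 5 rests mainly on the roughly 1 mm side play I felt there.

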